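# Close a condiment tub in a guarded capping press

## Task

Close the lid of the tub in the small capping press: with the fingers, push the tray by its upright plate all the way in against the stop, without gripping or lifting it. Only then reach down through the window in the top of the guard, press the lever's finger pad all the way down, hold it down for a second and let the lever come back up, without touching the guard. Leave the tape roll, the timer and the spoon where they are.

Things in the scene. Friction and masses are not known exactly. Their poses are not given: they have to be found in the camera images.
- capper: Small hand capping press, fixed on the stand: grey base plate 205 x 110 x 8 mm with two aluminium guide rails. Origin at z = 0; own +x points along the guides from the tray's entrance to the stop, +y to the left of that, z up. Base plate: x -0.140 to +0.065, y -0.055 to +0.055. A tall upright clipboard stands close to its left: keep a wide gripper in line with x.
- guard: Steel guard on the press, same origin and axes as capper; wire grille at front (x -0.082) and sides. Top sheet x -0.082 to +0.065, y -0.055 to +0.055, 115 mm above the stand. One window over the lever's pad, edged by a rim 6 mm thick, top 116.5 mm above the stand: clear opening x -0.069 to +0.009, y -0.037 to +0.037. Must not be touched.
- tray: Loose white tray 163 x 72 x 8 mm, 0.3 to 0.6 kg between rails (2 mm play, lips hold it down). Origin: underside, below the axis of the tub fixed on it; axes as the press's. At its front an upright push plate (x -0.122 to -0.112), 44 mm wide, top 95 mm above the underside. Starts 25 to 45 mm out; fully in, its origin is at x +0.008 in the press frame, plate 22 mm off the grille. Friction ~1 N.
- push_plate (a point): Outer face of the tray's push plate, on its centre line, 88 mm above the stand, 15 mm below the plate's top edge. Push here along the press's +x; a closed finger with its tip 75 to 90 mm above the stand keeps the gripper's body above the guard.
- lever_pad_top (a point): Centre of the top of the lever's black finger pad, 26 x 32 mm, seen in the window; the lever runs along the press's x, its pivot 80 mm behind the pad. Released, the pad's top is 110 mm above the stand (6 mm below the rim); fully down it has sunk 24 mm, to 86 mm.
- lever (a joint): Lever angle in rad: 0 released (up), 0.30 fully down at its hard stop. Spring-returned; needs about 4 N on the pad to start moving and 7 to 10 N at the bottom, while it pushes the lid on.
- tub_lid (a joint): Travel of the grey tub lid (67 mm across, 12 mm high) on the tub in m: 0 loose and high, about 0.0045 when the lever's rubber presser has pushed it on, 0.005 limit. Tight (4 N) and stays where it is pushed. Under the guard; only the lever reaches it.
- tape: Roll of tan adhesive tape, 100 mm across, 25 mm high, lying flat to the left; bystander. Origin under its centre.
- timer: Round kitchen timer, 68 mm across, 36 mm high, with a ribbed dial on top, to the right; bystander. Origin under its centre.
- spoon: Small measuring spoon, 132 mm long, 16 mm high, lying near the stand's front edge; bystander. Origin under its centre, long axis y.

How it is judged:
By the outcome, as a careful person would: the job done as asked, in the order asked, and still so for the second after the job is handed in, with the robot touching nothing.
It also fails if it takes over 45 s, if anything falls off the work surface, if the arm or the gripper's body presses on something with over 40 N, if the wrist force passes 120 N, or if a joint passes its speed limit or range.

## Robot

A 7-joint arm with a two-finger parallel gripper is mounted at the origin on a cart in front of the work surface, level with it; the furniture and walls round the work are solid. World frame = base frame: x ahead of the robot, y to its left, z up, the work surface at z = 0. Lengths are in mm, angles in rad, forces in N, time in s.
With the tool pointing down it reaches from about 400 to 875 mm from the base axis. Payload 19.3 kg.
Tool frame: the origin (TCP) lies on the front face of the gripper's body, between the roots of the fingers; the fingertips stand 73 mm ahead of it and the grasp point (between the pads) lies 54 mm ahead of it; y points along the fingers, x is the direction in which the jaws open and shut, and the axes are right-handed (so a half turn about y gives the same grasp; the last joint's range is limited). The gripper opens to 85 mm and grips with 20 to 120 N. Pads are 22 mm wide; open, the fingers measure 114 mm over their backs; the gripper's body (76 mm by 85 mm) begins 54 mm behind the grasp point. The pads swing forward as they close: fully open they stand 13 mm farther back than shut.
Start: joints at [-0.838, 0.521, -0.036, 1.599, 0.021, 1.021, -0.113], TCP at [449.576, 434.164, 303.891] pointing down, gripper open.
Joint ranges: [-2.91, 2.91], [-0.3, 2.13], [-1.5, 1.42], [0.17, 2.43], [-1.26, 4.41], [0.16, 1.93], [-2.52, 2.52]. Speed limits (rad/s): [1.89, 1.89, 2.39, 2.39, 3.01, 3.01, 3.01].

## Interface

Orientations are given as a unit quaternion [w, x, y, z].
In Python, from cell import sensors, vision, job, boxes_of, cut_out, landmark_of gives the robot as it stands.
- The arm moves only by the tool send_rows, never from a script. Its argument "motion" is text: rows parted by semicolons, each of 7 numbers parted by spaces: the finger opening in mm, from 0 to 85.4, then the shift along the tool's x, y, z in mm, then the turn, a rotation vector about the tool's x, y, z in degrees. A call has 1 to 10 rows; each row shifts and turns the commanded pose from where the row before left it, along the tool's axes as they then stand; what a row does not reach is not made up. A row lasts 1/12 s, in which the tool goes at most 41.7 mm and 7.16 degrees, less where a joint would pass 70% of its speed; a pose out of reach is approached as far as the arm can. A call is refused whole if a number of a shift passes 41.7 or a number of a turn 7.16, either way. A call with a gripper value outside its range is refused whole. The fingers move at their own pace and stop on an object; "force" is the grip in N (left out, the last holds). Time passes only in rows, so rows that do not move let the fingers close. It gives the time, the measured TCP pose, the force and the opening at its end, in the units of the state.
- sensors.get_state(): the state, without advancing time (a new reading comes with each control period).
- vision.read_camera(name): name is "scene" or "top"; returns a dict with "image" (400x640x3 uint8, red, green, blue), "intrinsics" (3x3 intrinsics, pixels), "dist" ([k1, k2, p1, p2, k3] as OpenCV has them; the pictures are not rectified), "rvec" (rotation vector, rad) and "tvec" (3), from world to camera coordinates, as OpenCV has them. Camera axes: x right, y down, z forward; pixel columns grow to the right and rows downward; lengths in mm; the calibration is good to about 2 mm. A picture is of the moment at which its call begins. There is no depth.
- job.close_job(): hands the job in, once; it reports no verdict.
Trained networks look in a picture, given as the dict that the camera call returned (one of the last four; its "shot" number tells which), for a name from the list of things; names that differ only in an ending like _2 or _b are one class to them, and where a whole thing is asked for, a point or a joint stands for the part that bears it (a point fixed in the world has none). Each returns a list of dicts, best first, with "confidence" (0 to 1); they miss things now and then, are a little off and sometimes report something else, mostly with a low value. They report only what shows in the picture. A call takes as long as a camera call.
- boxes_of(label, picture): "xy" ([column, row] in pixels, amid what is visible of it).
- cut_out(label, picture): "region" (400x640 bool, what is visible of it) and "xy" ([column, row] in pixels, amid what is visible of it).
- landmark_of(label, picture): "xy" ([column, row] in pixels: a listed point, or the origin of a listed thing).
The state is a dict: "time_s": time; "q": joint angles; "joint_vel": joint speeds; "tau": joint torques, N m; "ee_pos": TCP position; "eef_rot": TCP orientation; "contact_force": force on the tool from outside, world axes, zero at the start; "moment": the same for the moment, N m; "grip_width": finger opening in mm.
Only numpy, scipy, OpenCV 4.12 (cv2) and the standard library are available. Lean on these libraries where they do the work, as an engineer would, in place of code of your own. Each camera call takes 0.05 s, during which the arm holds its last target. There are 200 camera calls.

## Working session

There is one attempt and no reset: what is moved stays moved. The work goes in short steps, Python scripts to look and compute and a tool call to move; the robot and the scene stay as the last step left them, time stands still between calls to the robot, and variables do not carry over. Pictures are saved under pics/ and viewed, about 8 in all and at most 12, crops included, and the job is handed in when it is done.

Besides the shell and the picture viewer there is one more tool, called in YAML: its name, and indented under it one key for each argument. send_rows: Moves the arm, as the interface text tells. Its arguments: {"type":"object","properties":{"motion":{"type":"string"},"force":{"type":"number"}},"required":["motion"]}

```bash
ls; mkdir -p pics; cat > h.py <<'E'
import numpy as np, cv2
from cell import sensors, vision, job, boxes_of, cut_out, landmark_of
def ray(p,xy):
    K=np.array(p["intrinsics"],float);d=np.array(p["dist"],float)
    u=cv2.undistortPoints(np.array([[xy]],float),K,d)[0,0]
    R=cv2.Rodrigues(np.array(p["rvec"],float))[0];t=np.array(p["tvec"],float).ravel()
    return -R.T@t, R.T@np.array([u[0],u[1],1.])
def atz(p,xy,z):
    o,r=ray(p,xy);return o+r*(z-o[2])/r[2]
def proj(p,P):
    return cv2.projectPoints(np.array(P,float).reshape(-1,1,3),np.array(p["rvec"],float),np.array(p["tvec"],float),np.array(p["intrinsics"],float),np.array(p["dist"],float))[0][:,0]
def tri(a,b):
    A=0;B=0
    for p,xy in (a,b):
        o,r=ray(p,xy);r=r/np.linalg.norm(r);M=np.eye(3)-np.outer(r,r);A=A+M;B=B+M@o
    return np.linalg.solve(A,B)
E
python3 - <<'E'
from h import *
s=sensors.get_state();print(s)
P={n:vision.read_camera(n) for n in("scene","top")}
for n,p in P.items():
    cv2.imwrite(f"pics/{n}0.png",p["image"][:,:,::-1]); print(n,ray(p,(320,200)))
    for l in ("capper","guard","tray","push_plate","lever_pad_top","tape","timer","spoon"):
        print(n,l,[(np.round(d["xy"],1).tolist(),round(d["confidence"],2)) for d in landmark_of(l,p)[:2]])
E
```

```text
pics
{'time_s': 0.0, 'q': array([-0.83817238,  0.5220292 , -0.03634257,  1.59998635,  0.02118617,
        1.02107086, -0.11281904]), 'joint_vel': array([ 0.0005304 ,  0.00095394,  0.00040395, -0.00264914, -0.00256866,
        0.00108057, -0.0013308 ]), 'tau': array([-1.59809573e-03, -9.27104259e+01,  1.98005520e+00, -3.69943821e+01,
        1.79662375e-02,  8.12247716e-03,  3.97509302e-05]), 'ee_pos': array([449.41473237, 433.99310861, 303.3237908 ]), 'eef_rot': array([-0.65545148,  0.65578323,  0.26453268, -0.2652436 ]), 'contact_force': array([0.68625564, 0.45265785, 0.20984018]), 'moment': array([-0.00227479,  0.01268196,  0.01899894]), 'grip_width': 85.8604674641341}
scene (array([1068.89943017,  169.86812777,  830.78074508]), array([-0.5869924 , -0.20390913, -0.78352013]))
scene capper [([287.4, 240.5], 0.78)]
scene guard [([287.3, 240.0], 0.95)]
scene tray [([295.4, 237.4], 0.66)]
scene push_plate []
scene lever_pad_top [([295.7, 209.9], 0.48)]
scene tape []
scene timer [([267.9, 155.8], 0.79)]
scene spoon [([327.3, 176.7], 0.71)]
top (array([409.8571751 , -57.37054275, 956.3921732 ]), array([ 0.10522415,  0.03205532, -0.99396046]))
top capper [([339.1, 168.1], 0.94), ([401.8, 264.4], 0.72)]
top guard [([336.4, 168.9], 0.61)]
top tray [([328.6, 176.4], 0.71)]
top push_plate [([291.0, 216.8], 0.6), ([333.4, 166.7], 0.22)]
top lever_pad_top [([330.6, 168.8], 0.68), ([337.7, 167.6], 0.25)]
top tape [([239.2, 236.9], 0.83)]
top timer [([403.6, 262.2], 0.86)]
top spoon [([332.6, 261.3], 0.82)]
```

```bash
python3 - <<'E'
import cv2
for n,(a,b,c,d) in {"scene":(100,340,160,480),"top":(100,300,200,440)}.items():
    i=cv2.imread(f"pics/{n}0.png")[a:b,c:d]; i=cv2.resize(i,None,fx=2.5 if n=="scene" else 3,fy=2.5 if n=="scene" else 3,interpolation=cv2.INTER_CUBIC); cv2.imwrite(f"pics/{n}0c.png",i)
E
```

```text
(no output)
```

View pics/scene0c.png

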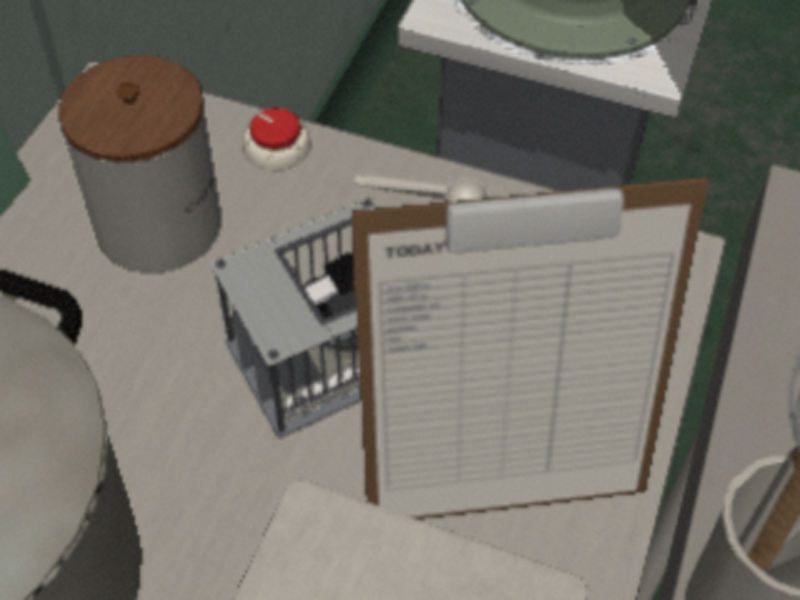

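View pics/top0c.png

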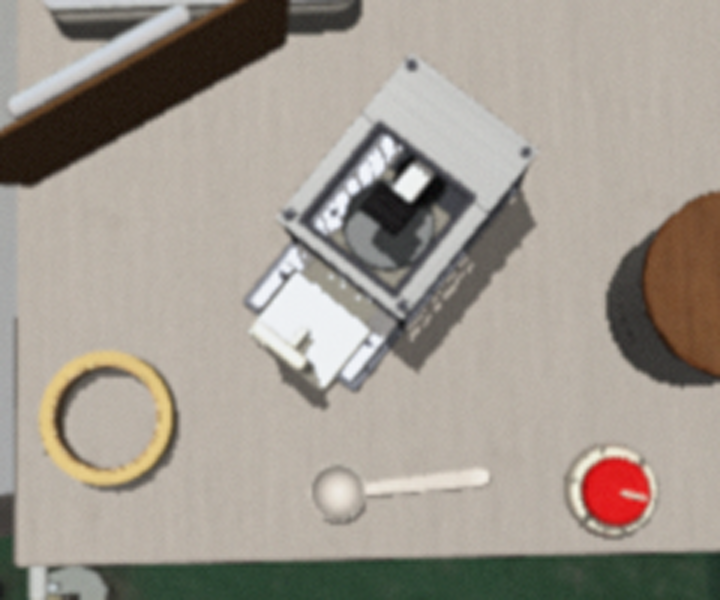

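The top view shows the guard's sheet with corners at about (338,118), (380,151), (293,171) and (334,206). The tray sticks out towards the lower left, with its push plate at about (293,214). The clipboard is upper left of the press; the tape, spoon and timer are clear of it. Next I fit the pose.

```bash
python3 - <<'E'
from h import *
from scipy.optimize import least_squares
from scipy.spatial.transform import Rotation as R
s=sensors.get_state();q=s["eef_rot"];M=R.from_quat([q[1],q[2],q[3],q[0]]).as_matrix();print("toolR\n",M.round(3))
p=vision.read_camera("top");p2=vision.read_camera("scene")
c=lambda x,y:(200+(x+.5)/3-.5,100+(y+.5)/3-.5)
pts=[(65,55,115,c(413,55)),(65,-55,115,c(541,152)),(-82,55,115,c(277,214)),(-82,-55,115,c(403,319)),
(9,37,116.5,c(380,122)),(9,-37,116.5,c(474,194)),(-69,37,116.5,c(301,222)),(-69,-37,116.5,c(394,298))]
cs=lambda x,y:(160+(x+.5)/2.5-.5,100+(y+.5)/2.5-.5)
pts2=[(65,55,115,cs(270,363)),(65,-55,115,cs(216,262))]
def W(v,L):
    L=np.array(L,float).reshape(-1,3);a=v[2];return np.c_[v[0]+np.cos(a)*L[:,0]-np.sin(a)*L[:,1],v[1]+np.sin(a)*L[:,0]+np.cos(a)*L[:,1],L[:,2]]
def f(v,p,S): return (proj(p,W(v,[x[:3] for x in S]))-np.array([x[3] for x in S])).ravel()
r=least_squares(lambda v:f(v,p,pts),[500,0,-.7]);print("top",r.x,np.degrees(r.x[2]),f(r.x,p,pts).reshape(-1,2).round(1).tolist())
print("scene resid",f(r.x,p2,pts2).round(1))
v=r.x;a=v[2];np.save("pose.npy",v)
for n,xy,z in (("pp",landmark_of("push_plate",p)[0]["xy"],88),("pad",landmark_of("lever_pad_top",p)[0]["xy"],110),("tray",landmark_of("tray",p)[0]["xy"],8),("capper",landmark_of("capper",p)[0]["xy"],0),("plateL",c(252,325),103),("plateR",c(303,366),103)):
    w=atz(p,xy,z);d=w-np.array([v[0],v[1],0]);print(n,w.round(1),"press",(np.cos(a)*d[0]+np.sin(a)*d[1]).round(1),(-np.sin(a)*d[0]+np.cos(a)*d[1]).round(1))
E
```

```text
toolR
 [[ 0.719 -0.    -0.695]
 [ 0.695 -0.     0.719]
 [-0.    -1.     0.   ]]
top [583.12543062 -69.29574894  -0.71152592] -40.767432295675 [[0.1, -1.2], [-0.0, -0.3], [-0.5, 1.2], [-0.2, 0.5], [0.6, 2.7], [-2.2, 1.4], [2.4, -1.0], [-0.1, -3.3]]
scene resid [-0.   0.2 -1.6 -0.5]
pp [469.6  30.3  88. ] press -151.1 1.3
pad [563.1 -46.3 110. ] press -30.2 4.4
tray [571.5 -43.1   8. ] press -25.9 12.3
capper [582.2 -71.5   0. ] press 0.8 -2.3
plateL [486.   44.2 103. ] press -147.7 22.6
plateR [457.4  10.3 103. ] press -147.2 -21.8
```

```bash
python3 - <<'E'
from h import *
p=vision.read_camera("top");p2=vision.read_camera("scene")
cs=lambda x,y:(160+(x+.5)/2.5-.5,100+(y+.5)/2.5-.5)
c=lambda x,y:(200+(x+.5)/3-.5,100+(y+.5)/3-.5)
for n,b,t in (("A",(367,503),(355,210)),("B",(648,490),(707,182))):
    w=atz(p2,cs(*b),0);print(n,"bottom",w.round())
    # height where top ray passes vertically nearest bottom
    o,r=ray(p2,cs(*t));k=((w-o)[:2]@r[:2])/(r[:2]@r[:2]);print("  top",(o+r*k).round())
print("topcam base line",atz(p,c(25,185),0).round(),atz(p,c(287,45),0).round())
print("tape",atz(p,c(108,420),25).round(),"edge",atz(p,c(17,560),0).round(), "canister", atz(p,c(700,290),150).round())
a=np.load("pose.npy");
E=lambda l:(a[:2]+[np.cos(a[2])*l[0]-np.sin(a[2])*l[1],np.sin(a[2])*l[0]+np.cos(a[2])*l[1]]).round(1)
print("stage",E((-190,0)),"pp",E((-147.5,0)),"fully in plate",E((-114,0)),"pad",E((-30,0)))
E
```

```text
A bottom [696.  18.   0.]
  top [698.  14. 359.]
B bottom [605. 225.   0.]
  top [604. 191. 355.]
topcam base line [609. 231.   0.] [712.  26.  -0.]
tape [426. 161.  25.] edge [324. 235.   0.] canister [ 496. -246.  150.]
stage [439.2  54.8] pp [471.4  27. ] fully in plate [496.8   5.1] pad [560.4 -49.7]
```

send_rows:
  motion: "0 -15 0 -14 0 0 0;0 -27 0 -25 0 0 0;0 -29 0 -27.2 0 0 0;0 -29 0 -27.2 0 0 0;0 -29 0 -27.2 0 0 0;0 -29 0 -27.2 0 0 0;0 -29 0 -27.2 0 0 0;0 -29 0 -27.2 0 0 0;0 -28 0 -26.5 0 0 0;0 -28 0 -27 0 0 0"
  force: 40

```text
time_s: 2.13
ee_pos: [431.0, 59.5, 304.2]
eef_rot: [0.656, -0.656, -0.265, 0.265]
contact_force: [0.8, 0.1, -0.1]
grip_width: 0.2
```

send_rows:
  motion: "0 0 0 0 0 7.07 0;0 0 0 0 0 7.07 0;0 0 0 0 0 7.07 0;0 0 0 0 0 7.07 0;0 0 0 0 0 7.07 0;0 0 0 0 0 7.07 0;0 0 0 0 0 7.07 0;0 0 0 0 0 7.07 0;0 0 0 0 0 7.07 0;0 0 0 0 0 7.07 0"

```text
time_s: 2.97
ee_pos: [431.6, 61.3, 304.0]
eef_rot: [0.688, -0.687, 0.165, -0.165]
contact_force: [0.5, -1.0, 0.9]
grip_width: -0.1
```

send_rows:
  motion: "0 0 0 0 0 7.07 0;0 0 0 0 0 7.07 0;0 0 0 0 0 0 0;0 0 0 0 0 0 0"

```text
time_s: 3.3
ee_pos: [431.6, 61.4, 304.0]
eef_rot: [0.663, -0.663, 0.245, -0.245]
contact_force: [-1.3, -0.2, -0.3]
grip_width: 0.1
```

send_rows:
  motion: "0 0 20 0 0 0.2 0;0 0 30 0 0 0 0;0 0 30 0 0 0 0;0 0 30 0 0 0 0;0 0 21 0 0 0 0;0 0 15 0 0 0 0;0 0 5 0 0 0 0;0 0 0 0 0 0 0"

```text
time_s: 3.97
ee_pos: [431.2, 61.1, 152.2]
eef_rot: [-0.662, 0.663, -0.248, 0.246]
contact_force: [0.2, -0.2, -0.2]
grip_width: -0.1
```

```bash
python3 - <<'E'
from h import *
s=sensors.get_state();print(s["ee_pos"],s["contact_force"])
p=vision.read_camera("top");i=p["image"][100:300,200:440,::-1]
cv2.imwrite("pics/t1.png",cv2.resize(i,None,fx=3,fy=3,interpolation=cv2.INTER_CUBIC))
E
```

```text
[431.19669814  61.07561646 152.15588523] [ 0.16806895 -0.17737026 -0.22322438]
```

View pics/t1.png

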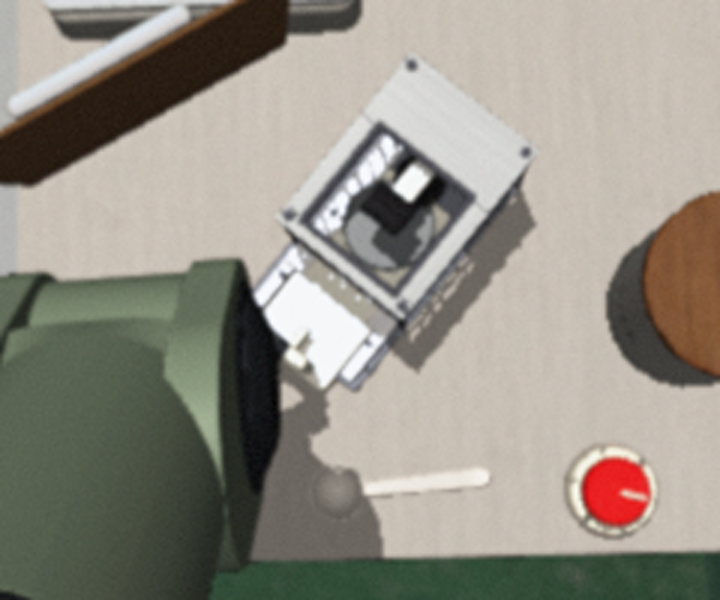

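The arm now hides the plate from above, and the rest of the scene hasn't moved. I'll push along tool x and watch the force.

send_rows:
  motion: "0 10 0 0 0 0 0;0 15 0 0 0 0 0;0 5 0 0 0 0 0;0 4 0 0 0 0 0;0 4 0 0 0 0 0;0 4 0 0 0 0 0;0 4 0 0 0 0 0;0 4 0 0 0 0 0"

```text
time_s: 4.68
ee_pos: [469.4, 28.4, 153.0]
eef_rot: [0.662, -0.662, 0.248, -0.248]
contact_force: [-1.5, 0.7, 0.6]
grip_width: -0.2
```

send_rows:
  motion: "0 3 0 0 0 0 0;0 3 0 0 0 0 0;0 3 0 0 0 0 0;0 2 0 0 0 0 0;0 2 0 0 0 0 0;0 0 0 0 0 0 0"

```text
time_s: 5.18
ee_pos: [479.3, 19.6, 152.9]
eef_rot: [-0.662, 0.662, -0.248, 0.248]
contact_force: [-0.1, -0.0, 0.2]
grip_width: -0.0
```

send_rows:
  motion: "0 2 0 0 0 0 0;0 2 0 0 0 0 0;0 2 0 0 0 0 0;0 0 0 0 0 0 0"

```text
time_s: 5.52
ee_pos: [483.9, 15.7, 152.9]
eef_rot: [-0.662, 0.662, -0.248, 0.248]
contact_force: [-0.4, -0.1, 0.7]
grip_width: 0.1
```

send_rows:
  motion: "0 1 0 0 0 0 0;0 1 0 0 0 0 0;0 0 0 0 0 0 0"

```text
time_s: 5.77
ee_pos: [485.2, 14.5, 152.9]
eef_rot: [-0.662, 0.662, -0.248, 0.248]
contact_force: [-0.8, 0.6, -0.1]
grip_width: 0.1
```

send_rows:
  motion: "0 1 0 0 0 0 0;0 1 0 0 0 0 0;0 0 0 0 0 0 0"

```text
time_s: 6.02
ee_pos: [486.7, 13.2, 152.9]
eef_rot: [-0.662, 0.662, -0.248, 0.248]
contact_force: [-0.4, 0.4, 0.4]
grip_width: -0.0
```

send_rows:
  motion: "0 1 0 0 0 0 0;0 1 0 0 0 0 0;0 0 0 0 0 0 0"

```text
time_s: 6.27
ee_pos: [487.3, 12.4, 152.7]
eef_rot: [-0.662, 0.662, -0.249, 0.247]
contact_force: [-6.7, 3.4, 2.4]
grip_width: -0.4
```

```bash
python3 - <<'E'
from h import *
v=np.load("pose.npy");p=vision.read_camera("top");s=sensors.get_state();print(s["ee_pos"],s["contact_force"],s["moment"])
for d in landmark_of("push_plate",p)[:2]: print(d)
i=p["image"][100:250,240:440,::-1]
cv2.imwrite("pics/t2.png",cv2.resize(i,None,fx=4,fy=4,interpolation=cv2.INTER_CUBIC))
E
```

```text
[487.27592836  12.3625818  152.72239121] [-6.75185814  4.18420261  4.88942371] [ 7.33170035e-01  1.34399170e+00 -8.81972346e-04]
```

View pics/t2.png

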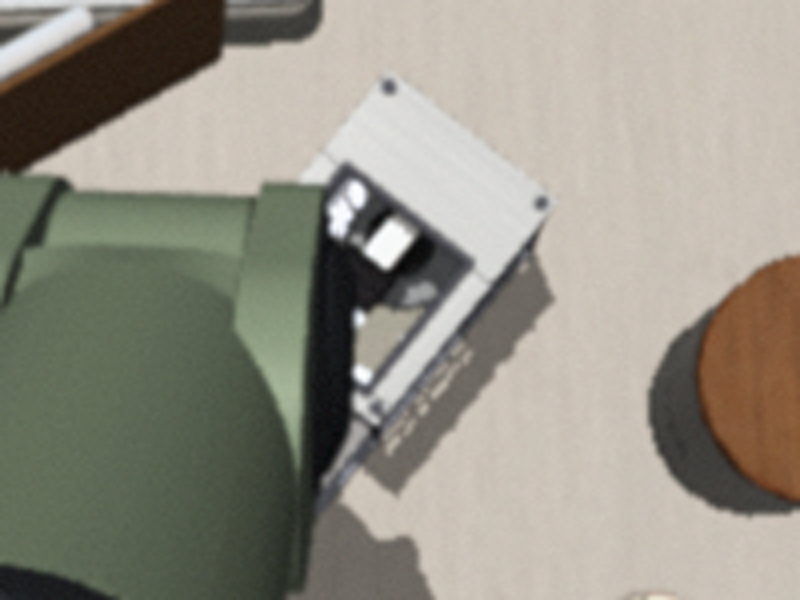

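The tub has moved in under the lever, and the force jumped to about 8 N near the expected stop position. I'll press a little harder to confirm, then back off and rise.

send_rows:
  motion: "0 1 0 0 0 0 0;0 0 0 0 0 0 0;0 0 0 0 0 0 0"

```text
time_s: 6.62
ee_pos: [487.3, 12.1, 152.6]
eef_rot: [-0.662, 0.663, -0.249, 0.246]
contact_force: [-10.8, 5.5, 5.8]
grip_width: -0.3
```

send_rows:
  motion: "0 -2 0 0 0 0 0;0 -3 0 0 0 0 0;0 -10 0 0 0 0 0;0 -20 0 0 0 0 0;0 -15 0 0 0 0 0;0 0 -25 0 0 0 0;0 0 -30 0 0 0 0;0 0 -20 0 0 0 0;0 0 0 0 0 0 0"

```text
time_s: 7.37
ee_pos: [452.0, 44.7, 231.2]
eef_rot: [0.663, -0.661, 0.246, -0.249]
contact_force: [1.5, 0.2, 0.9]
grip_width: 0.1
```

```bash
python3 - <<'E'
from h import *
v=np.load("pose.npy");p=vision.read_camera("top");s=sensors.get_state();print(s["ee_pos"],s["contact_force"])
for n,z in (("push_plate",88),("lever_pad_top",110)):
  for d in landmark_of(n,p)[:2]:
    w=atz(p,d["xy"],z);e=w[:2]-v[:2];c,k=np.cos(v[2]),np.sin(v[2]);print(n,d["confidence"],w,c*e[0]+k*e[1],-k*e[0]+c*e[1])
E
```

```text
[451.52946375  44.84671138 229.53227872] [-0.1312064  -0.5575358  -0.13451949]
push_plate 0.71 [491.66470145   7.82038831  88.        ] -119.62536112298488 -1.3177938110126846
lever_pad_top 0.57 [561.58865501 -49.25842666 110.        ] -29.395404385375926 1.1122898955491873
```

```bash
python3 - <<'E'
from h import *
v=np.load("pose.npy");p=vision.read_camera("top")
i=cv2.resize(p["image"][100:250,240:440,::-1],None,fx=4,fy=4,interpolation=cv2.INTER_CUBIC)
c,k=np.cos(v[2]),np.sin(v[2])
def W(x,y,z):return [v[0]+c*x-k*y,v[1]+k*x+c*y,z]
for L,col in (([W(-114,y,103) for y in(-22,22)]+[W(-104,y,103) for y in(22,-22)],(0,0,255)),([W(-43,-16,110),W(-17,-16,110),W(-17,16,110),W(-43,16,110)],(0,255,0)),([W(-69,-37,116.5),W(9,-37,116.5),W(9,37,116.5),W(-69,37,116.5)],(255,0,255))):
    q=(proj(p,L)-[240,100]+.5)*4-.5;cv2.polylines(i,[q.astype(int).reshape(-1,1,2)],True,col,1)
cv2.imwrite("pics/t3.png",i)
E
```

```text
(no output)
```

View pics/t3.png

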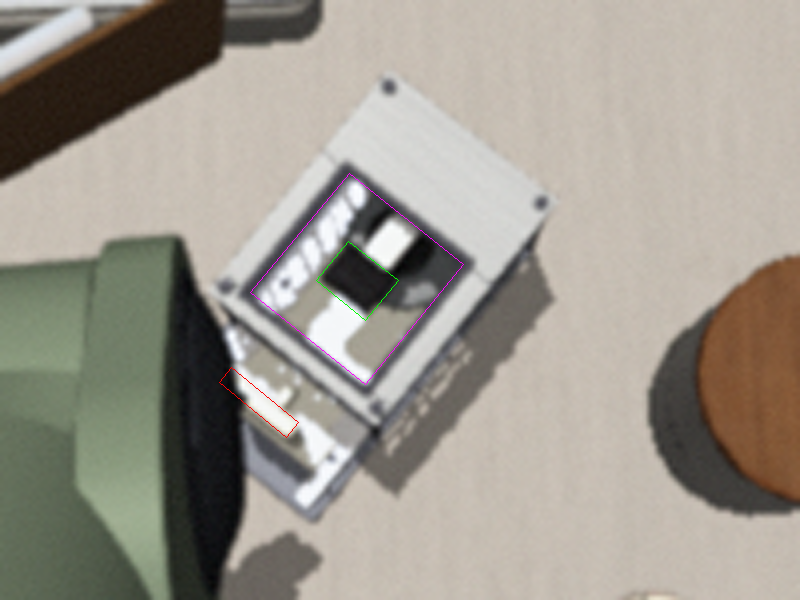

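The plate's top edge sits on the predicted fully-in outline (red, about (260,403) in the crop). The pad (green) and the window (magenta) also match the fit. Now I move over the pad and go down.

send_rows:
  motion: "0 15 0 0 0 0 0;0 25 0 0 0 0 0;0 30 0 -0.5 0 0 0;0 30 0 0 0 0 0;0 25 0 0 0 0 0;0 14 0 0 0 0 0;0 4 0 0 0 0 0;0 0 0 0 0 0 0;0 0 0 0 0 0 0"

```text
time_s: 8.32
ee_pos: [557.8, -49.5, 227.1]
eef_rot: [-0.662, 0.662, -0.248, 0.247]
contact_force: [0.1, 0.8, 0.1]
grip_width: 0.2
```

```bash
python3 - <<'E'
from h import *
v=np.load("pose.npy");s=sensors.get_state();e=s["ee_pos"][:2]-v[:2];c,k=np.cos(v[2]),np.sin(v[2]);print(s["ee_pos"],c*e[0]+k*e[1],-k*e[0]+c*e[1],s["contact_force"],s["eef_rot"])
E
```

```text
[557.83702546 -49.49232883 227.09181015] -32.084026525619365 -1.5146371092580004 [0.1073892  0.83286824 0.12051323] [-0.66212221  0.66238786 -0.24842015  0.24723256]
```

send_rows:
  motion: "0 1 8 1.5 0 0 0;0 0 12 0 0 0 0;0 0 10 0 0 0 0;0 0 6 0 0 0 0;0 0 0 0 0 0 0"

```text
time_s: 8.73
ee_pos: [559.6, -49.1, 190.4]
eef_rot: [-0.662, 0.663, -0.248, 0.247]
contact_force: [-0.2, 0.2, -0.0]
grip_width: -0.1
```

send_rows:
  motion: "0 0 4 0 0 0 0;0 0 4 0 0 0 0;0 0 4 0 0 0 0;0 0 4 0 0 0 0;0 0 4 0 0 0 0;0 0 0 0 0 0 0"

```text
time_s: 9.23
ee_pos: [560.3, -49.2, 171.4]
eef_rot: [0.662, -0.662, 0.248, -0.248]
contact_force: [-2.2, 2.6, 5.3]
grip_width: -0.1
```

send_rows:
  motion: "0 0 3 0 0 0 0;0 0 3 0 0 0 0;0 0 2 0 0 0 0;0 0 2 0 0 0 0;0 0 0 0 0 0 0"

```text
time_s: 9.65
ee_pos: [560.2, -49.1, 161.9]
eef_rot: [0.662, -0.662, 0.248, -0.247]
contact_force: [-5.2, 4.8, 8.4]
grip_width: 0.1
```

send_rows:
  motion: "0 0 1 0 0 0 0;0 0 1 0 0 0 0;0 0 0 0 0 0 0"

```text
time_s: 9.9
ee_pos: [560.2, -49.1, 160.1]
eef_rot: [0.662, -0.662, 0.248, -0.247]
contact_force: [-5.2, 4.2, 10.3]
grip_width: 0.0
```

send_rows:
  motion: "0 0 1 0 0 0 0;0 0 1 0 0 0 0;0 0 0 0 0 0 0"

```text
time_s: 10.15
ee_pos: [560.2, -49.1, 158.6]
eef_rot: [0.663, -0.662, 0.248, -0.248]
contact_force: [-9.0, 5.1, 21.3]
grip_width: 0.2
```

The force jumped from 10 to 21 N at the expected depth, so this is the hard stop. I'll hold for over a second.

send_rows:
  motion: "0 0 0.5 0 0 0 0;0 0 0 0 0 0 0;0 0 0 0 0 0 0;0 0 0 0 0 0 0;0 0 0 0 0 0 0;0 0 0 0 0 0 0;0 0 0 0 0 0 0;0 0 0 0 0 0 0;0 0 0 0 0 0 0;0 0 0 0 0 0 0"

```text
time_s: 10.98
ee_pos: [560.3, -49.1, 158.5]
eef_rot: [0.663, -0.662, 0.248, -0.248]
contact_force: [-10.7, 5.1, 27.1]
grip_width: 0.0
```

send_rows:
  motion: "0 0 0 0 0 0 0;0 0 0 0 0 0 0;0 0 0 0 0 0 0;0 0 0 0 0 0 0;0 0 0 0 0 0 0;0 0 0 0 0 0 0;0 0 0 0 0 0 0"

```text
time_s: 11.57
ee_pos: [560.3, -49.2, 158.5]
eef_rot: [0.663, -0.662, 0.248, -0.248]
contact_force: [-10.2, 4.2, 26.3]
grip_width: -0.3
```

send_rows:
  motion: "0 0 -4 0 0 0 0;0 0 -4 0 0 0 0;0 0 -5 0 0 0 0;0 0 -6 0 0 0 0;0 0 -8 0 0 0 0;0 0 -12 0 0 0 0;0 0 -20 0 0 0 0;0 0 -20 0 0 0 0;0 0 -15 0 0 0 0;0 0 0 0 0 0 0"

```text
time_s: 12.4
ee_pos: [561.3, -49.8, 254.8]
eef_rot: [0.663, -0.662, 0.247, -0.249]
contact_force: [-0.3, -1.0, 1.0]
grip_width: 0.0
```

send_rows:
  motion: "0 -20 0 0 0 0 0;0 -30 0 0 0 0 0;0 -30 0 0 0 0 0;0 -30 0 0 0 0 0;0 -20 0 0 0 0 0;0 -8 0 0 0 0 0;0 0 0 0 0 0 0"

```text
time_s: 12.98
ee_pos: [455.4, 42.1, 251.7]
eef_rot: [0.663, -0.662, 0.247, -0.247]
contact_force: [1.8, 0.1, -0.0]
grip_width: 0.2
```

```bash
python3 - <<'E'
from h import *
s=sensors.get_state();print(s["time_s"],s["ee_pos"],s["contact_force"])
v=np.load("pose.npy");p=vision.read_camera("top")
i=cv2.resize(p["image"][100:300,200:440,::-1],None,fx=3,fy=3,interpolation=cv2.INTER_CUBIC)
c,k=np.cos(v[2]),np.sin(v[2])
def W(x,y,z):return [v[0]+c*x-k*y,v[1]+k*x+c*y,z]
for L,col in (([W(-114,y,103) for y in(-22,22)]+[W(-104,y,103) for y in(22,-22)],(0,0,255)),([W(-43,-16,110),W(-17,-16,110),W(-17,16,110),W(-43,16,110)],(0,255,0))):
    q=(proj(p,L)-[200,100]+.5)*3-.5;cv2.polylines(i,[q.astype(int).reshape(-1,1,2)],True,col,1)
cv2.imwrite("pics/t4.png",i)
for l in("tape","timer","spoon","guard","lever_pad_top"):print(l,[np.round(d["xy"],1) for d in landmark_of(l,p)[:1]])
E
```

```text
12.9833 [455.44893218  42.06789012 251.68388294] [ 1.78193417  0.09717087 -0.03616509]
tape []
timer [array([402. , 262.8])]
spoon [array([334.8, 257.2])]
guard [array([333.1, 171.2])]
lever_pad_top []
```

View pics/t4.png

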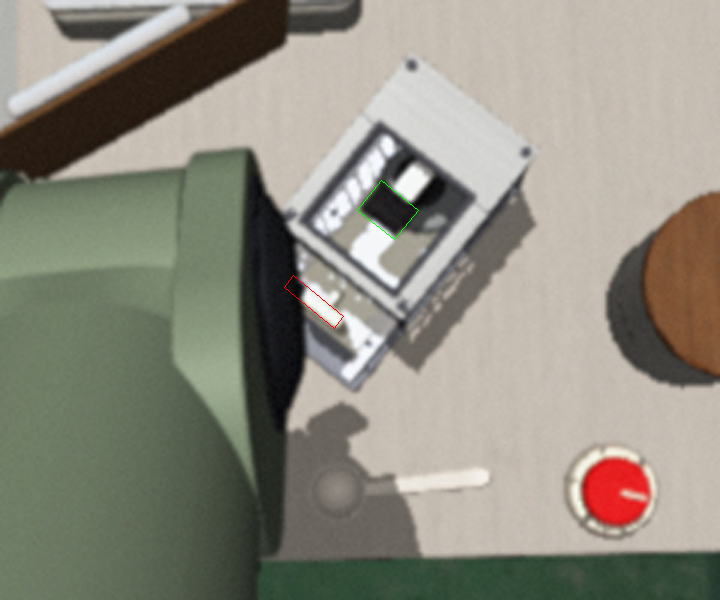

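The lever's pad is back at its released position (green), and the plate is still fully in (red). The spoon and timer haven't moved. The robot is clear, so I hand in.

```bash
python3 -c "
from cell import job
print(job.close_job())"
```

```text
the job is handed in; nothing more can be done
None
```

I pushed the tray in against its stop, then pressed the lever to the bottom, held it and let it come back up. The job is handed in, at about 13 s on the robot's clock.

- **Tray:** I pushed the plate with closed fingers. The force rose to about 12 N with no further travel, and in the picture the plate's top edge lies on the predicted fully-in outline.
- **Lever:** I pressed the pad through the window until the force jumped from about 10 to 27 N at the expected depth of 24 mm. I held it there for about 1.4 s before releasing it.
- **Last picture:** The pad is back at its released height and the plate is still fully in. The timer and spoon are where they were, and the gripper is clear with no real contact force.
- **Not confirmed:**
  - The lid is hidden under the guard, so I judge it closed only from the lever reaching its stop.
  - The arm hid the tape in the last picture, but nothing went near it below about 150 mm.
  - The network did not report the pad in that picture, so I checked the pad by eye against the overlay.
  - I saw no sign of contact with the guard, but there was no separate check for it.

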